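Hang the guard gate on the pump unit

TASK

Lift the white guard gate out of its wooden stand and hang it on the pump unit: with the gate standing well open (about half way to square), lower both knuckles together over the two hinge pins until it sits fully down. Then swing it shut against its stop, so that its steel tongue lies under the keeper, and leave it there. Be gentle throughout: feel for the pins, never force, drop or bang the gate on the unit, and leave the other things on the bench where they are.

Things in the scene. Friction and masses are not known exactly. Their poses are not given: they have to be found in the camera images.
- gate: Loose white ribbed plastic gate, about 0.22 kg. Panel 12 mm thick (x), 150 wide (y, -75 to 75), 150 high (z). Origin: centre of the panel's underside, z up. Solid to z = 100 mm; above it a window 118 mm wide, closed by the grip bar (z = 134 to 150). Hinge knuckles on its +y edge, steel tongue on its -y edge. It starts upright in the stand's slot, underside 14 mm over the bench.
- grip (a point): Middle of the gate's top grip bar (12 mm thick, 16 mm high, along the gate's y); gate frame (0, 0, 142) mm. Grip it hard (about 100 N) across the thickness from above; the gate balances there, but creeps in the grip by some tenths of a millimetre a second.
- knuckle_low (a point): Centre of the lower knuckle's underside, gate frame (0, 97, 10) mm. Knuckles: two upright steel tubes on one line, 24 mm outside, 12 mm bore, 22 mm long.
- knuckle_top (a point): Centre of the upper knuckle's underside, gate frame (0, 97, 110) mm.
- tongue_end (a point): Free end of the gate's steel tongue, gate frame (0, -106, 47) mm; the tongue is 8 mm thick, 20 mm high (z = 37 to 57 mm) and juts 31 mm from the panel.
- unit: Pump unit, white base, fixed to the bench. Origin on the bench under it; x to its back, z up; its front (-x) faces the robot, give or take its yaw. At its front left (+y) a white hinge post (y = 151 to 185 mm, top 160 mm up) bears a steel bracket with two upright hinge pins at x = -100 mm. Shut, the gate's axes are parallel to the unit's; it opens towards unit -x. Motor behind: under 155 mm.
- seat_low (a point): Nominal foot of the lower pin, unit frame (-100, 110, 45) mm. The bracket is bolted through slots: the true pins stand up to 7 mm to either side along the unit's y (not measured; it is tight and cannot be shifted), true in x and z. Find them by feel: 3 to 4 N tells a pin tip; more than 25 N between gate and unit bends the bracket.
- seat_top (a point): Nominal foot of the upper pin, 100 mm above the lower, shifted with it. Pins: 10 mm thick, 16 mm long, last 1.5 mm bevelled to 7 mm, each near the end of an arm 14 mm wide, 8 mm thick, from the post; its top is the seat. So the knuckles come in level from the front just above the pin tips, then go down 16 mm until their undersides sit on the seats.
- stop (a point): Middle of the top front edge of the stop, a white post 24 mm wide, 120 mm high; unit frame (-93, -38, 120) mm. The gate's back face comes to rest on (1 mm clear of) its front face when shut. Hung, the gate swings freely with a little friction and stays where it is left.
- keeper (a point): Middle of the underside of the keeper's lip, a steel hook; unit frame (-90, -79, 98) mm. Lip 12 mm wide, 6 mm thick, from x = -115 to -65 mm. The tongue of a fully seated gate (top 92 mm over the bench) swings in under it; a gate held shut cannot be lowered past it.
- rack: Plywood stand, 90 x 130 mm, fixed: a 14 mm base and two cheeks, 100 mm long, tops 44 mm over the bench, that form a slot 17 mm wide along its y, where the gate stands. Origin: centre of its underside.
- bin: Bystander: open blue plastic bin 130 x 200 x 90 mm, origin at the centre of its underside.
- rubber_grip: Bystander: black rubber grip standing on end, 34 mm thick, 85 mm high, origin at the centre of its underside.
- wrench: Bystander: steel wrench lying on the bench, along its x.
Not all that is in view belongs to the job. Of the things that look like the gate, the largest one is meant.

How it is judged:
On the way:
1. the gate is hung fully down on both pins while it stands open by more than 20 degrees (x of knuckle_low in the frame of unit between -0.104 and -0.096 m and y of knuckle_low in the frame of unit between 0.1005 and 0.1195 m and z of knuckle_low in the frame of unit between 0.042 and 0.048 m and z of knuckle_top in the frame of unit between 0.142 and 0.148 m and angle between gate's own z axis and vertical below 0.06 rad and angle between the x axis of gate and the x axis of unit, either way round above 0.35 rad), for 0.2 s.
At the end, for the whole second after the job is handed in: Both knuckles fully down on their seats (within 3 mm) over the pins, gate upright (within 0.06 rad), shut against its stop (within 0.10 rad of square across the front, free end at the keeper), released and at rest (x of knuckle_low in the frame of unit between -0.104 and -0.096 m and y of knuckle_low in the frame of unit between 0.1005 and 0.1195 m and z of knuckle_low in the frame of unit between 0.042 and 0.048 m and z of knuckle_top in the frame of unit between 0.142 and 0.148 m and angle between gate's own z axis and vertical below 0.06 rad and angle between the x axis of gate and the x axis of unit, either way round below 0.1 rad and y of tongue_end in the frame of unit below -0.05 m and linear speed of gate below 0.02 m/s and angular speed of gate below 0.1 rad/s); the robot touches nothing.
It fails at once if gate pressed, banged or dropped on the unit with more than 25 N (contact force between gate and unit above 25 N).
It fails at once if robot pushes on the unit with more than 25 N (contact force between the arm and unit above 25 N).
It fails at once if gripper pushes on the unit with more than 25 N (contact force between the fingers and unit above 25 N).
It fails at once if bystander moved by more than 30 mm (distance of any of bin, rubber_grip, wrench from where it was at the start of the episode above 0.03 m).
It also fails if it takes over 72 s, if anything falls off the work surface, if the arm or the gripper's body presses on something with over 40 N, if the wrist force passes 120 N, or if a joint passes its speed limit or range.

ROBOT

A 7-joint arm with a two-finger parallel gripper is mounted at the origin on the work surface. World frame = base frame: x ahead of the robot, y to its left, z up, the work surface at z = 0. Lengths are in m, angles in rad, forces in N, time in s.
With the tool pointing down it reaches from about 0.4 to 0.85 m from the base axis. Payload 4.5 kg.
Tool frame: the origin (TCP) lies at the very end of the fingers, on their centre line; the grasp point (between the pads) lies 19 mm behind it (r.grip_point_offset is the distance from the TCP to the grasp point, in m); z points along the fingers, y is the line along which they close (so a half turn about z gives the same grasp; the last joint's range is limited). The gripper opens to 88 mm and grips with 3 to 60 N. Pads are 18 mm wide; open, the fingers measure 123 mm over their backs; the gripper's body (75 mm by 187 mm) begins 45 mm behind the grasp point.
Start: joints at [1.205, 0.689, -0.195, 1.565, 0.157, 0.902, -0.215], TCP at [0.243, -0.576, 0.239] pointing down, gripper open.
Joint ranges: [-3.01, 3.01], [-0.46, 2.08], [-1.47, 1.51], [0.13, 2.56], [-1, 4.14], [0.04, 2.09], [-2.66, 2.66]. Speed limits (rad/s): [2.57, 2.57, 3.14, 3.14, 3.14, 3.14, 3.14].

INTERFACE

Orientations are given as a unit quaternion [x, y, z, w].
In Python, from plant import r gives the robot as it stands.
- The arm moves only by the tool carry_out, never from a script. Its argument "rows" is a list of rows, each a list of 3 entries, a list of its own where there are three numbers: the shift along the tool's x, y, z in cm, then the turn, a rotation vector about the tool's x, y, z in degrees, then the closure, from 0 (fully open) to 1 (shut). A call has 1 to 12 rows; each row is the pose to reach, as a shift and turn from the pose commanded when the call began, along the tool's axes at that moment; what a row does not reach only later rows make up. A row lasts 1/10 s, in which the tool goes at most 50 mm and 8.59 degrees, less where a joint would pass 70% of its speed; a pose out of reach is approached as far as the arm can. A call with a gripper value outside its range is refused whole. The fingers move at their own pace and stop on an object; "newtons" is the grip in N (left out, the last holds). Time passes only in rows, so rows that repeat a pose let the fingers close. It gives the time, the measured TCP pose, the force, the opening and the grip force at its end, in the units of the state.
- r.get_state(): the state, without advancing time (a new reading comes with each control period).
- r.snapshot(name): name is "side" or "top" or "wrist"; returns a dict with "image" (384x512x3 uint8, red, green, blue), "fx", "fy", "cx", "cy" (pixels), "dist_coeffs" ([k1, k2, p1, p2, k3] as OpenCV has them; the pictures are not rectified), "pose" (4x4, takes a point from camera to world coordinates). Camera axes: x right, y up, looking along -z (the intrinsics and any distortion apply to the point x, -y, -z); pixel columns grow to the right and rows downward; lengths in m; the calibration is good to about 2 mm. A picture is of the moment at which its call begins. There is no depth.
- r.finish_job(): hands the job in; it is judged then, once.
The state is a dict: "clock": time; "q": joint angles; "qd": joint speeds; "joint_torque": joint torques, N m; "tool_pos": TCP position; "eef_rot": TCP orientation; "contact_force": force on the tool from outside, world axes, zero at the start; "moment": the same for the moment, N m; "opening": opening from 0.0 (shut) to 1.0 (fully open); "finger_force": force on a finger pad.
Only numpy, scipy, OpenCV 4.12 (cv2) and the standard library are available. Lean on these libraries where they do the work, as an engineer would, in place of code of your own. Each camera call takes 0.05 s, during which the arm holds its last target. There are 200 camera calls.

## Working session

There is one attempt and no reset: what is moved stays moved. The work goes in short steps, Python scripts to look and compute and a tool call to move; the robot and the scene stay as the last step left them, time stands still between calls to the robot, and variables do not carry over. Pictures are saved under pics/ and viewed, at most 10 in all, crops included, and the job is handed in when it is done.

Besides the shell and the picture viewer there is one more tool, called after "Emit:" as name([rows], argument=value, ...), one row to a line, values as JSON. carry_out: Moves the arm, as the interface text tells. Its arguments: {"type":"object","properties":{"rows":{"type":"array"},"newtons":{"type":"number"}},"required":["rows"]}

```bash
ls; mkdir -p pics; python3 - <<'E'
from plant import r
import cv2
s=r.get_state();print(s)
ims=[]
for n in("side","top"):
    d=r.snapshot(n);cv2.imwrite(f"pics/{n}0.png",d["image"][:,:,::-1]);print(n,d["fx"],d["fy"],d["cx"],d["cy"],d["dist_coeffs"]);print(d["pose"])
E
```

```text
pics
{'clock': 0.0, 'q': array([ 1.20478192,  0.68999634, -0.19453685,  1.56632687,  0.15729411,
        0.90249961, -0.21511762]), 'qd': array([-0.00092756,  0.00072971, -0.00192118, -0.00145067,  0.00041289,
       -0.001101  , -0.00035836]), 'joint_torque': array([ 8.17318451e-04, -5.27563834e+01, -1.26690131e+00, -1.53428346e+01,
       -5.28004928e-02,  6.67666522e-03,  1.34150887e-04]), 'tool_pos': array([ 0.24300267, -0.57514394,  0.23790747]), 'eef_rot': array([ 9.80076785e-01,  1.98616847e-01, -2.37351380e-04, -8.87667312e-04]), 'contact_force': array([-0.52149651, -0.17301717,  0.37851946]), 'moment': array([0.00896283, 0.05211985, 0.01445904]), 'finger_force': 0.0, 'opening': 1.0000225301997283}
side 421.02256148889245 421.02256148889245 251.6657359023931 195.52468169285834 [-0.12394251  0.          0.          0.          0.        ]
[[-0.97819424  0.13638523 -0.1566368   0.31276704]
 [-0.20757588 -0.61676193  0.75928715  0.80652777]
 [ 0.00694793  0.77524434  0.63162326  0.88635307]
 [ 0.          0.          0.          1.        ]]
top 348.0329447205343 348.0329447205343 257.86777448313694 192.3072621920553 [0.00893035 0.         0.         0.         0.        ]
[[-0.01416075  0.99458504 -0.10295665  0.43098724]
 [-0.99957557 -0.01670259 -0.02386835 -0.11708867]
 [-0.02545875  0.10257496  0.99439943  0.95569923]
 [ 0.          0.          0.          1.        ]]
```

View pics/side0.png

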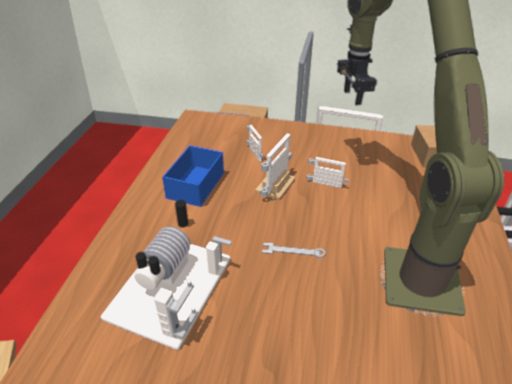

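View pics/top0.png

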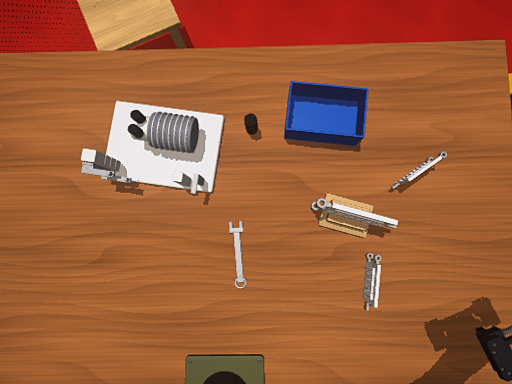

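```bash
python3 - <<'E'
import cv2,numpy as np
t=cv2.imread("pics/top0.png");s=cv2.imread("pics/side0.png")
a=cv2.resize(t[90:220,75:235],None,fx=5,fy=4.6,interpolation=cv2.INTER_CUBIC)
cv2.imwrite("pics/unit_top.png",cv2.resize(t[95:210,75:230],None,fx=5,fy=5,interpolation=cv2.INTER_CUBIC))
A=cv2.resize(t[185:245,305:405],None,fx=5,fy=5,interpolation=cv2.INTER_CUBIC)
cv2.imwrite("pics/gate_top.png",A)
cv2.imwrite("pics/unit_side.png",cv2.resize(s[220:345,95:245],None,fx=4.8,fy=4.8,interpolation=cv2.INTER_CUBIC))
E
```

```text
(no output)
```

View pics/unit_top.png

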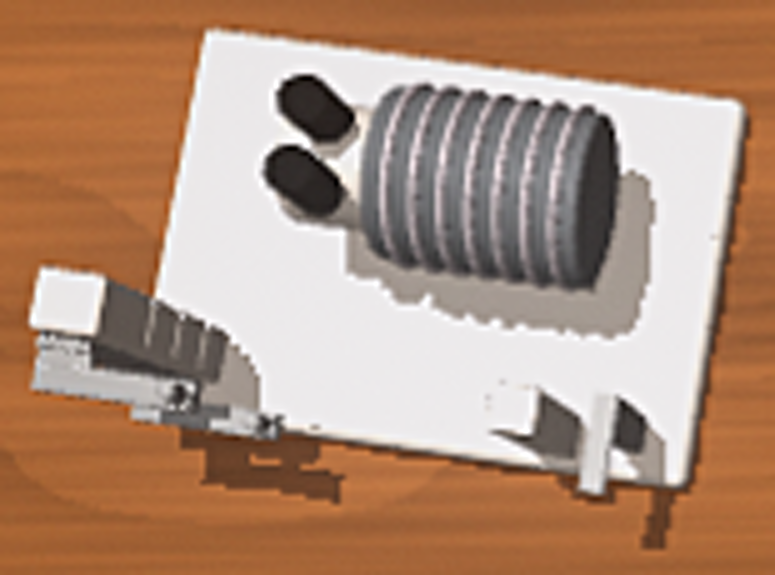

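View pics/gate_top.png

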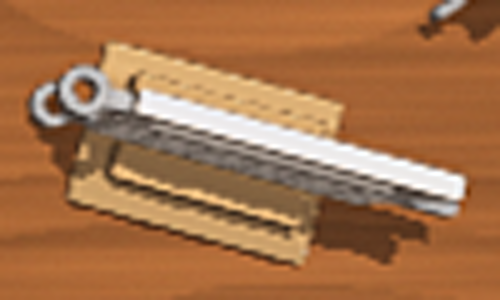

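View pics/unit_side.png

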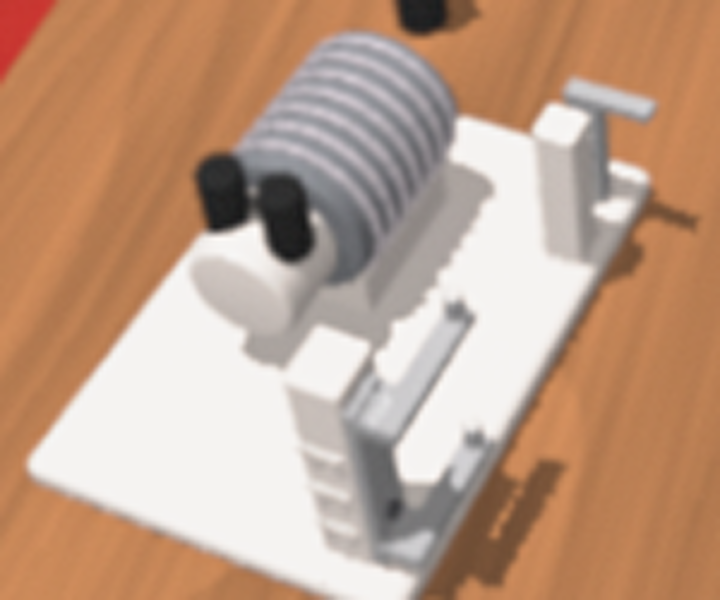

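```bash
cat > h.py <<'E'
import cv2,numpy as np
from scipy.spatial.transform import Rotation as R
F=np.diag([1,-1,-1.])
def K(d): return np.array([[d["fx"],0,d["cx"]],[0,d["fy"],d["cy"]],[0,0,1]])
def proj(d,P):
    P=np.atleast_2d(P).astype(float);T=d["pose"];c=(P-T[:3,3])@T[:3,:3]@F
    return cv2.projectPoints(c,np.zeros(3),np.zeros(3),K(d),np.array(d["dist_coeffs"]))[0][:,0]
def ray(d,px,z):
    u=cv2.undistortPoints(np.array(px,float).reshape(-1,1,2),K(d),np.array(d["dist_coeffs"]))[:,0]
    v=np.c_[u,np.ones(len(u))]@F@d["pose"][:3,:3].T;o=d["pose"][:3,3]
    return o+v*((z-o[2])/v[:,2])[:,None]
def crop(pts,x0,y0,s): return (np.array(pts,float)+.5)/s-.5+[x0,y0]
def frame(x,y,yaw,P):
    c,s=np.cos(yaw),np.sin(yaw);P=np.atleast_2d(P)
    return np.c_[x+c*P[:,0]-s*P[:,1],y+s*P[:,0]+c*P[:,1],P[:,2]]
E
python3 - <<'E'
from h import *
from plant import r
from scipy.optimize import least_squares
import pickle
dt,ds=r.snapshot("top"),r.snapshot("side");pickle.dump((dt,ds),open("cams.pkl","wb"))
ct=lambda p:crop(p,75,95,5); cs=lambda p:crop(p,95,220,4.8)
print("base",ray(dt,ct([(688,485),(745,103),(207,32)]),0.012).round(4))
P=np.array([(-115,-79,104),(-65,-79,104),(-93,-38,120)])/1e3
T=ct([(593,490),(600,393),(510,433)]);S=cs([(650,103),(570,82),(584,128)])
def f(v):
    W=frame(*v[:3],P);pin=frame(*v[:3],[(-.1,.11+v[3],.161),(-.1,.11+v[3],.061)])
    return np.r_[(proj(dt,W)-T).ravel(),(proj(ds,W)-S).ravel(),(proj(ds,pin)-cs([(457,300),(475,430)])).ravel()]
o=least_squares(f,[.55,.2,-.1,0],loss="soft_l1");print(o.x.round(4));print(o.fun.reshape(-1,2).round(2))
for n,p in(("pin161",(111,173.6)),("pinlow",(128.6,180))): print(n,ray(dt,[p],.161 if n=="pin161" else .061).round(4))
print("pins nominal px top",proj(dt,frame(*o.x[:3],[(-.1,.11+o.x[3],.161),(-.1,.11+o.x[3],.061)])).round(1))
g=lambda p:crop(p,305,185,5)
print("topface",ray(dt,g([(140,92),(135,112),(465,175),(462,198)]),.164).round(4))
print("ktop",ray(dt,g([(84,88)]),.146).round(4),"klow",ray(dt,g([(47,103)]),.046).round(4))
E
```

```text
base [[ 0.5327  0.0305  0.012 ]
 [ 0.747  -0.0017  0.012 ]
 [ 0.7949  0.303   0.012 ]]
[ 0.6455  0.1262 -0.1368  0.0087]
[[-0.15  0.13]
 [ 1.28 -0.34]
 [-0.25 -0.06]
 [ 0.56  0.67]
 [-0.42  0.31]
 [-0.06 -0.27]
 [-0.03  0.01]
 [ 0.14  0.05]]
pin161 [[0.5628 0.2437 0.161 ]]
pinlow [[0.5617 0.2422 0.061 ]]
pins nominal px top [[105.2 173.8]
 [122.8 179.7]]
topface [[ 0.4857 -0.2672  0.164 ]
 [ 0.4767 -0.2646  0.164 ]
 [ 0.4462 -0.4107  0.164 ]
 [ 0.4359 -0.4088  0.164 ]]
ktop [[ 0.4893 -0.2448  0.146 ]] klow [[ 0.4889 -0.2411  0.046 ]]
```

```bash
cat >> h.py <<'E'
def rows_to(s,target,yaw_turn=0):
    "shift in tool axes (cm) from state s to world target"
    return (R.from_quat(s["eef_rot"]).inv().apply(np.array(target)-s["tool_pos"])*100).round(2)
E
python3 - <<'E'
from h import *
from plant import r
s=r.get_state();Rt=R.from_quat(s["eef_rot"]);d=r.snapshot("wrist")
print(Rt.as_matrix().round(3));print("cam in tool",Rt.inv().apply(d["pose"][:3,3]-s["tool_pos"]).round(4));print((Rt.as_matrix().T@d["pose"][:3,:3]).round(3),d["fx"],d["cx"],d["cy"],d["dist_coeffs"])
E
```

```text
[[ 0.921  0.389 -0.   ]
 [ 0.389 -0.921  0.001]
 [-0.    -0.001 -1.   ]]
cam in tool [ 0.083  -0.0009 -0.147 ]
[[-0.001  0.948  0.319]
 [ 1.     0.001 -0.001]
 [-0.001  0.319 -0.948]] 276.767266492024 253.06951624529952 187.05280874903096 [-0.02494732  0.          0.          0.          0.        ]
```

Emit:
carry_out([
  [[34.4,-15.3,-6.2],[0,0,-13],0],
  [[34.4,-15.3,-6.2],[0,0,-13],0],
  [[34.4,-15.3,-6.2],[0,0,-13],0],
  [[34.4,-15.3,-6.2],[0,0,-13],0],
  [[34.4,-15.3,-6.2],[0,0,-13],0],
  [[34.4,-15.3,-6.2],[0,0,-13],0],
  [[53.4,-60.5,-6.2],[0,0,-13],0],
  [[53.4,-60.5,-6.2],[0,0,-13],0],
  [[53.4,-60.5,-6.2],[0,0,-13],0],
  [[53.4,-60.5,-6.2],[0,0,-13],0],
  [[53.4,-60.5,-6.2],[0,0,-13],0],
  [[53.4,-60.5,-6.2],[0,0,-13],0],
])

```text
clock: 1.45
tool_pos: [0.4749, -0.0593, 0.2949]
eef_rot: [0.951, 0.308, 0.0, 0.0]
contact_force: [1.3, -0.5, 0.1]
opening: 0.997
finger_force: 0.0
```

```bash
python3 - <<'E'
from h import *
from plant import r
s=r.get_state();print(s["clock"],s["tool_pos"],R.from_quat(s["eef_rot"]).as_matrix().round(3));print(rows_to(s,(.5,.19,.3)))
E
```

```text
1.45 [ 0.47486061 -0.05925616  0.29486393] [[ 0.81   0.586  0.   ]
 [ 0.586 -0.81  -0.   ]
 [ 0.     0.    -1.   ]]
[ 16.65 -18.72  -0.52]
```

Emit:
carry_out([
  [[16.6,-18.7,-0.5],[0,0,0],0],
  [[16.6,-18.7,-0.5],[0,0,0],0],
  [[16.6,-18.7,-0.5],[0,0,0],0],
  [[16.6,-18.7,-0.5],[0,0,0],0],
  [[16.6,-18.7,-0.5],[0,0,0],0],
  [[16.6,-18.7,-0.5],[0,0,0],0],
  [[16.6,-18.7,-0.5],[0,0,0],0],
  [[16.6,-18.7,-0.5],[0,0,0],0],
  [[16.6,-18.7,-0.5],[0,0,0],0],
])

```text
clock: 2.35
tool_pos: [0.5, 0.1855, 0.2996]
eef_rot: [0.952, 0.307, -0.0, 0.001]
contact_force: [-1.0, 0.0, -0.2]
opening: 1.002
finger_force: 0.0
```

```bash
python3 - <<'E'
from h import *
from plant import r
import pickle
s=r.get_state();print(s["clock"],s["tool_pos"])
d=r.snapshot("wrist");pickle.dump(d,open("w1.pkl","wb"))
u=(.6455,.1262,-.153)
print(proj(d,frame(*u,[(-.1,.11,.161),(-.1,.11,.061),(-.115,-.079,.104),(-.093,-.038,.12)])).round())
cv2.imwrite("pics/w1.png",cv2.resize(d["image"][:,:,::-1],None,fx=1.5625,fy=1.5625,interpolation=cv2.INTER_CUBIC))
E
```

```text
2.35 [0.49995061 0.18549516 0.29956258]
[[238.  87.]
 [242.  89.]
 [335. 202.]
 [331. 173.]]
```

View pics/w1.png

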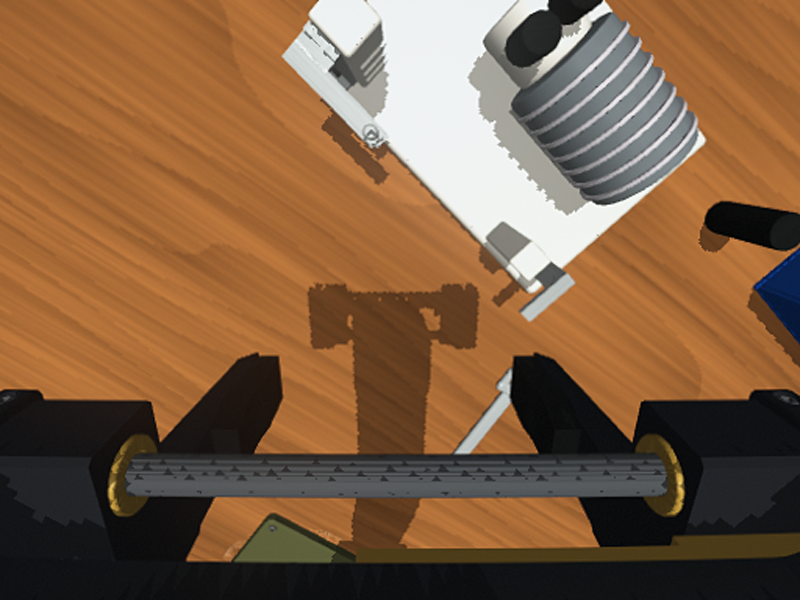

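```bash
python3 - <<'E'
from h import *
import pickle
d=pickle.load(open("w1.pkl","rb"))
cv2.imwrite("pics/w1c.png",cv2.resize(d["image"][72:207,195:375,::-1],None,fx=4.4,fy=4.4,interpolation=cv2.INTER_CUBIC))
E
```

```text
(no output)
```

View pics/w1c.png

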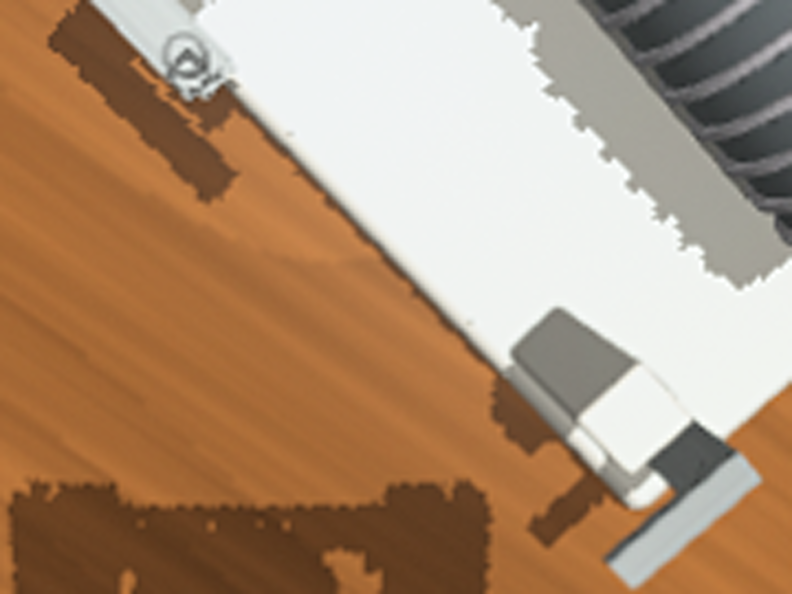

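```bash
python3 - <<'E'
from h import *
import pickle
from scipy.optimize import least_squares
d=pickle.load(open("w1.pkl","rb"))
c=lambda p:crop(p,195,72,4.4)
k=ray(d,c([(619.5,575),(747.5,468.5)]),.104);st=ray(d,c([(605,446),(578,417),(632,475)]),.12);p=ray(d,c([(187,57.5)]),.161)
e=ray(d,c([(300,155),(480,345)]),.012)
print(k,np.linalg.norm(k[0]-k[1]));print(st,p);v=k[1]-k[0];print("yaw keeper",np.arctan2(v[1],v[0]),"edge",np.arctan2(*(lambda w:(-(w[0]),w[1]))(e[0]-e[1])))
w=st[1]-st[2];print("stop yaw",np.arctan2(-w[0],w[1]),np.linalg.norm(w))
P=np.array([(-.115,-.079,.104),(-.065,-.079,.104),(-.093,-.038,.12)]);Q=np.r_[k,st[:1]]
def f(v):
    a=(frame(*v[:3],P)-Q)[:,:2].ravel();b=(frame(*v[:3],[(-.1,.11+v[3],.161)])-p)[:,:2].ravel();return np.r_[a,b,(v[2]+.152)*.05]
o=least_squares(f,[.64,.12,-.15,0]);print(o.x.round(4),(o.fun*1e3).round(2))
E
```

```text
[[0.5199238  0.0652004  0.104     ]
 [0.5676075  0.05664884 0.104     ]] 0.04844445083685228
[[0.54904248 0.10202491 0.12      ]
 [0.5509876  0.11359093 0.12      ]
 [0.5470689  0.0902634  0.12      ]] [[0.56508468 0.25215206 0.161     ]]
yaw keeper -0.1774529790765115 edge -0.16505668944233162
stop yaw -0.16643225695589606 0.023654382612686126
[ 0.6458  0.1245 -0.1618  0.003 ] [-0.36 -0.19  1.3   0.31 -1.16 -0.09  0.21 -0.04 -0.49]
```

Emit:
carry_out([
  [[-33.9,40.2,0],[0,0,-38],0],
  [[-33.9,40.2,0],[0,0,-38],0],
  [[-33.9,40.2,0],[0,0,-38],0],
  [[-33.9,40.2,0],[0,0,-38],0],
  [[-33.9,40.2,0],[0,0,-38],0],
  [[-33.9,40.2,0],[0,0,-38],0],
  [[-33.9,40.2,0],[0,0,-38],0],
  [[-33.9,40.2,0],[0,0,-38],0],
  [[-33.9,40.2,0],[0,0,-38],0],
  [[-33.9,40.2,0],[0,0,-38],0],
  [[-33.9,40.2,0],[0,0,-38],0],
  [[-33.9,40.2,0],[0,0,-38],0],
])

```text
clock: 3.6
tool_pos: [0.458, -0.3435, 0.2991]
eef_rot: [0.802, 0.597, -0.001, 0.001]
contact_force: [-0.3, 0.7, -0.8]
opening: 1.0
finger_force: 0.0
```

Emit:
carry_out([
  [[0,0,0],[0,0,0],0],
  [[0,0,0],[0,0,0],0],
])

```text
clock: 3.8
tool_pos: [0.461, -0.3355, 0.2998]
eef_rot: [0.799, 0.602, 0.0, -0.0]
contact_force: [-0.3, 0.6, 0.5]
opening: 1.003
finger_force: 0.0
```

```bash
python3 - <<'E'
from h import *
from plant import r
import pickle
s=r.get_state();print(s["clock"],s["tool_pos"],R.from_quat(s["eef_rot"]).as_matrix().round(3))
d=r.snapshot("wrist");pickle.dump(d,open("w2.pkl","wb"))
print(proj(d,[(.4893,-.2448,.146),(.461,-.338,.164)]).round())
cv2.imwrite("pics/w2.png",cv2.resize(d["image"][:300,90:430,::-1],None,fx=2,fy=2,interpolation=cv2.INTER_CUBIC))
E
```

```text
3.8 [ 0.46098487 -0.33546259  0.29979678] [[ 0.276  0.961  0.   ]
 [ 0.961 -0.276  0.001]
 [ 0.001 -0.    -1.   ]]
[[256.  83.]
 [254. 179.]]
```

View pics/w2.png

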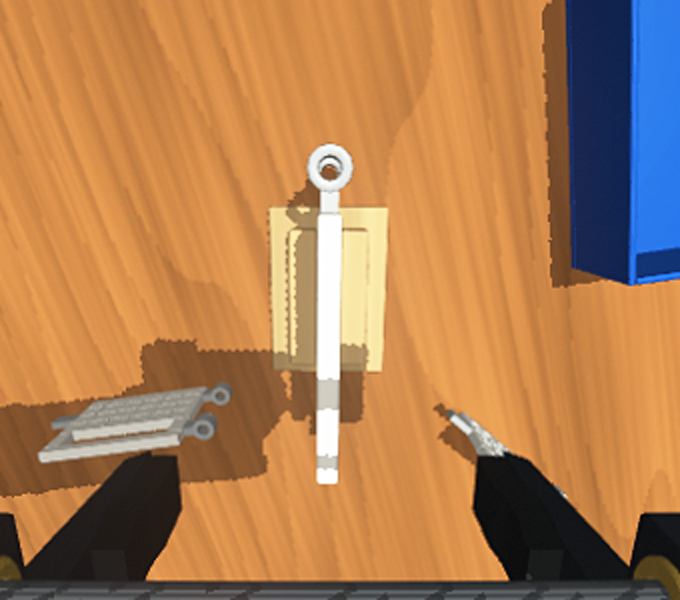

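```bash
python3 - <<'E'
from h import *
import pickle
d=pickle.load(open("w2.pkl","rb"))
c=lambda p:crop(p,90,0,2)
k=ray(d,c([(330,168)]),.146)
e=ray(d,c([(330,213),(327.5,484)]),.164);m=e.mean(0);v=e[0]-e[1]
print(k,e,m,np.linalg.norm(v),"yaw",np.arctan2(-v[0],v[1])); w=k[0]-m;print("yaw k",np.arctan2(-w[0],w[1]),np.hypot(*w[:2]))
from plant import r
s=r.get_state()
for z in(.18,.137): print(rows_to(s,(*m[:2],z)))
E
```

```text
[[ 0.487926   -0.24551274  0.146     ]] [[ 0.48192222 -0.2661452   0.164     ]
 [ 0.43916212 -0.41057493  0.164     ]] [ 0.46054217 -0.33836006  0.164     ] 0.1506265962648388 yaw -0.2878397434197382
yaw k -0.2868026482326911 0.0968013407051859
[-0.33  0.02 11.99]
[-0.33  0.02 16.29]
```

Emit:
carry_out([
  [[-0.3,0,12],[0,0,0.4],0.4],
  [[-0.3,0,12],[0,0,0.4],0.4],
  [[-0.3,0,14],[0,0,0.4],0.4],
  [[-0.3,0,16.3],[0,0,0.4],0.4],
  [[-0.3,0,16.3],[0,0,0.4],0.6],
  [[-0.3,0,16.3],[0,0,0.4],0.7],
  [[-0.3,0,16.3],[0,0,0.4],1],
  [[-0.3,0,16.3],[0,0,0.4],1],
  [[-0.3,0,16.3],[0,0,0.4],1],
  [[-0.3,0,16.3],[0,0,0.4],1],
], newtons=60)

```text
clock: 4.85
tool_pos: [0.4605, -0.34, 0.1375]
eef_rot: [0.801, 0.598, 0.0, 0.001]
contact_force: [-0.6, -0.4, 3.7]
opening: 0.128
finger_force: 60.0
```

Emit:
carry_out([
  [[0,0,-0.5],[0,0,0],1],
  [[0,0,-1.5],[0,0,0],1],
  [[0,0,-3],[0,0,0],1],
  [[0,0,-5],[0,0,0],1],
  [[0,0,-7.5],[0,0,0],1],
  [[0,0,-10],[0,0,0],1],
  [[0,0,-12],[0,0,0],1],
  [[0,0,-12],[0,0,0],1],
])

```text
clock: 5.65
tool_pos: [0.4617, -0.3403, 0.2598]
eef_rot: [0.801, 0.598, 0.001, 0.003]
contact_force: [0.7, 0.3, -2.6]
opening: 0.124
finger_force: 60.0
```

```bash
python3 - <<'E'
from h import *
from plant import r
s=r.get_state();print(s["clock"],s["tool_pos"],R.from_quat(s["eef_rot"]).as_euler("ZYX",degrees=True),s["opening"],s["contact_force"])
print(rows_to(s,(.427,.205,.257)))
E
```

```text
5.65 [ 0.46174006 -0.34033529  0.2598268 ] [7.34943994e+01 8.56283586e-02 1.79656541e+02] 0.12429588689846235 [ 0.73791267  0.28349742 -2.60123695]
[ 51.3  -18.83   0.09]
```

Emit:
carry_out([
  [[1,-0.4,0],[0,0,0.8],1],
  [[3,-1.1,0],[0,0,2.3],1],
  [[6.7,-2.4,0],[0,0,5],1],
  [[10.8,-3.9,0],[0,0,8],1],
  [[15.4,-5.6,0],[0,0,11.3],1],
  [[20,-7.3,0],[0,0,14.7],1],
  [[24.6,-9,0],[0,0,18],1],
  [[29.2,-10.7,0],[0,0,21.5],1],
  [[33.9,-12.4,0],[0,0,25],1],
  [[38.5,-14.1,0],[0,0,28.4],1],
  [[43,-15.8,0],[0,0,31.5],1],
  [[47,-17.2,0],[0,0,34.5],1],
])

```text
clock: 6.85
tool_pos: [0.4262, 0.1624, 0.2556]
eef_rot: [0.943, 0.334, -0.002, -0.0]
contact_force: [1.4, 0.4, -1.8]
opening: 0.129
finger_force: 60.0
```

Emit:
carry_out([
  [[1.9,-3.6,0],[0,0,2],1],
  [[2.4,-4.4,0],[0,0,3.3],1],
  [[2.4,-4.4,0],[0,0,3.3],1],
])

```text
clock: 7.15
tool_pos: [0.4174, 0.2114, 0.2555]
eef_rot: [0.951, 0.309, -0.001, -0.0]
contact_force: [-0.3, -1.1, -1.5]
opening: 0.127
finger_force: 60.0
```

```bash
python3 - <<'E'
from h import *
from plant import r
import pickle
s=r.get_state();print(s["clock"],s["tool_pos"],R.from_quat(s["eef_rot"]).as_euler("ZYX",degrees=True),s["opening"],s["contact_force"])
d=r.snapshot("wrist");pickle.dump(d,open("w3.pkl","wb"))
cv2.imwrite("pics/w3.png",cv2.resize(d["image"][:230,140:400,::-1],None,fx=2.6,fy=2.6,interpolation=cv2.INTER_CUBIC))
E
```

```text
7.15 [0.41740438 0.21136253 0.25553825] [ 3.59940163e+01  1.34285021e-01 -1.79926750e+02] 0.12699150801136425 [-0.25342227 -1.06395442 -1.49603857]
```

View pics/w3.png

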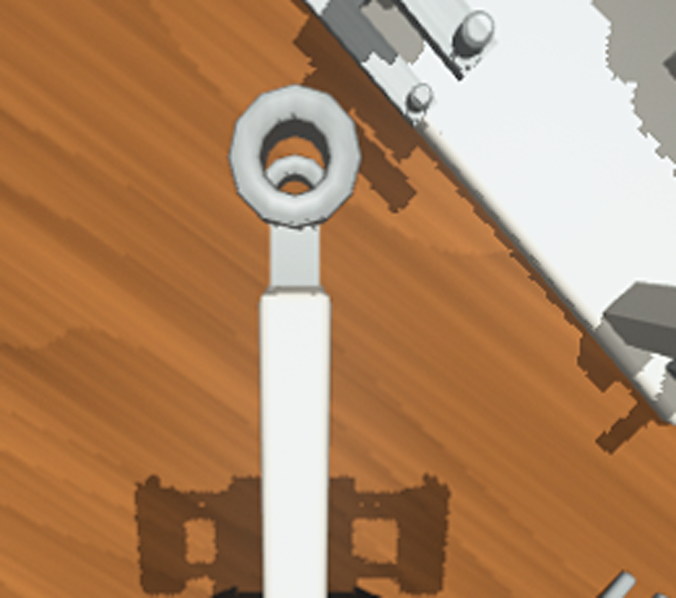

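```bash
python3 - <<'E'
from h import *
import pickle
from plant import r
d=pickle.load(open("w3.pkl","rb"));s=r.get_state()
c=lambda p:crop(p,140,0,2.6)
k=ray(d,c([(295,157)]),.264)[0];kl=ray(d,c([(294.5,188)]),.142)[0];p1=ray(d,c([(482,22)]),.161)[0];p2=ray(d,c([(424.5,91)]),.061)[0]
x=R.from_quat(s["eef_rot"]).apply([1,0,0]);print("k",k,"hole low bottom?",kl,"predicted",s["tool_pos"]+.097*x);print(p1,p2)
ux=np.array([np.cos(-.162),np.sin(-.162)]);uy=np.array([-ux[1],ux[0]])
for p in(p1,p2):print("unit-frame gap k->pin",(p-k)[:2]@ux,(p-k)[:2]@uy, "from 0.6458,.1245:",(p[:2]-[.6458,.1245])@ux,(p[:2]-[.6458,.1245])@uy)
E
```

```text
k [0.49634491 0.26967045 0.264     ] hole low bottom? [0.49883923 0.2717342  0.142     ] predicted [0.4966141  0.26603322 0.2553028 ]
[0.56711104 0.25324738 0.161     ] [0.56699928 0.25298448 0.061     ]
unit-frame gap k->pin 0.07248847480127393 -0.004794006392515572 from 0.6458,.1245: -0.0984246294388938 0.11436972173296173
unit-frame gap k->pin 0.07242058141580922 -0.005071490189509323 from 0.6458,.1245: -0.09849252282435851 0.11409223793596797
```

Emit:
carry_out([
  [[0,0,1],[0,0,0],1],
  [[0,0,3],[0,0,0],1],
  [[0,0,5],[0,0,0],1],
  [[0,0,6.8],[0,0,0],1],
  [[0,0,7.5],[0,0,0],1],
  [[0.7,0.9,7.5],[0,0,0],1],
  [[1.7,2.1,7.5],[0,0,0],1],
  [[2.5,3.2,7.5],[0,0,0],1],
  [[2.8,3.6,7.5],[0,0,0],1],
  [[2.8,3.6,7.5],[0,0,0],1],
  [[2.8,3.6,7.5],[0,0,0],1],
])

```text
clock: 8.3
tool_pos: [0.4629, 0.1962, 0.1818]
eef_rot: [0.952, 0.307, -0.0, -0.0]
contact_force: [0.0, 0.3, -2.3]
opening: 0.123
finger_force: 60.0
```

```bash
python3 - <<'E'
from h import *
from plant import r
import pickle
s=r.get_state();print(s["clock"],s["tool_pos"],R.from_quat(s["eef_rot"]).as_euler("ZYX",degrees=True),s["opening"],s["contact_force"])
d=r.snapshot("wrist");pickle.dump(d,open("w4.pkl","wb"))
cv2.imwrite("pics/w4.png",cv2.resize(d["image"][30:150,200:360,::-1],None,fx=5,fy=5,interpolation=cv2.INTER_CUBIC))
E
```

```text
8.3 [0.46293151 0.19617578 0.18175173] [ 3.57033749e+01  2.22970590e-02 -1.79983106e+02] 0.12343343915594909 [ 0.03634206  0.34557518 -2.25298052]
```

View pics/w4.png

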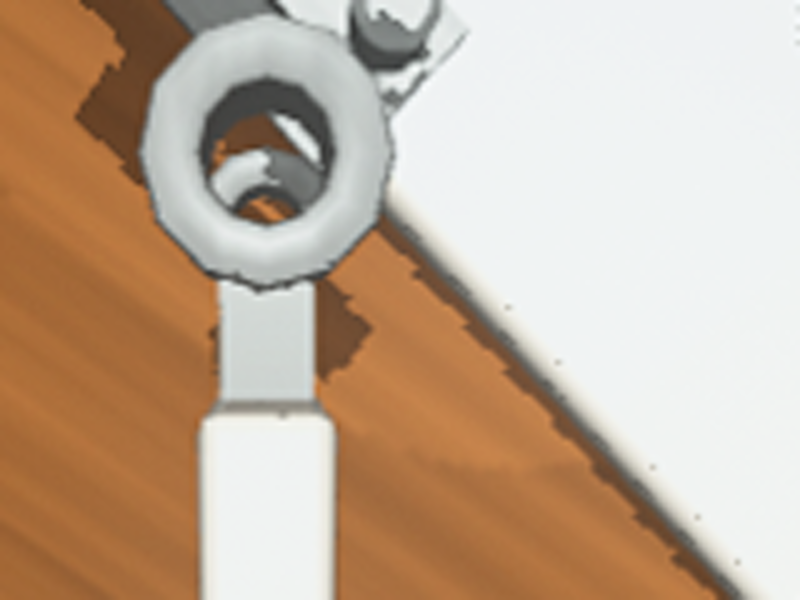

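```bash
python3 - <<'E'
from h import *
import pickle
d=pickle.load(open("w4.pkl","rb"));g=cv2.cvtColor(d["image"],cv2.COLOR_RGB2GRAY)
for y in range(16,50): print(y,*g[y,264:296])
E
```

```text
16 231 231 231 231 231 231 232 231 229 226 225 226 228 234 240 241 241 240 241 240 241 241 241 241 241 241 241 241 241 241 241 241
17 231 231 231 231 231 231 232 232 231 229 227 225 226 228 236 241 241 241 241 241 241 241 241 240 241 241 241 241 241 241 240 241
18 231 230 231 231 231 231 232 232 231 230 228 226 226 226 229 239 242 241 241 241 241 240 241 241 241 241 241 241 241 241 241 241
19 230 230 230 231 231 231 231 231 232 231 230 229 227 227 228 233 241 243 242 242 241 241 241 241 241 240 241 241 241 241 241 241
20 230 231 230 230 230 231 231 231 231 232 232 232 225 212 207 208 217 224 234 242 243 241 241 241 241 241 241 241 241 241 241 241
21 232 231 230 231 230 229 231 231 231 234 236 222 189 175 174 175 175 177 179 213 241 243 242 241 241 241 241 241 241 241 241 241
22 232 231 230 230 230 230 231 231 233 220 187 170 168 169 180 186 185 186 174 173 195 231 242 242 241 241 241 241 241 241 241 241
23 232 231 231 230 230 230 230 232 227 191 165 166 193 226 231 228 227 228 209 178 169 172 209 239 242 241 241 241 241 241 241 241
24 232 232 232 231 230 229 231 234 208 170 166 192 2
[... 2591 characters left out ...]
1 176 205 237 243 242 241 241 241 241 242 242
45 190 193 195 199 203 206 207 204 203 192 165 178 209 218 220 232 235 235 216 152 117 180 238 243 242 242 242 241 242 241 242 241
46 189 193 196 196 200 203 206 205 202 200 185 182 217 233 234 234 234 236 176 123 186 240 244 242 242 242 241 241 241 241 241 242
47 187 192 196 197 199 202 203 205 203 200 196 178 211 208 187 222 237 216 142 158 237 245 243 242 242 242 241 241 242 242 241 242
48 184 189 194 197 200 202 203 205 204 201 197 169 169 147 113 166 194 142 144 220 242 243 241 241 242 241 242 241 242 242 241 241
49 182 186 191 197 201 203 203 204 204 202 197 180 129 109 120 118 128 157 222 243 243 242 242 242 242 241 241 242 242 242 241 242
```

```bash
python3 - <<'E'
from h import *
import pickle
from plant import r
d=pickle.load(open("w4.pkl","rb"));s=r.get_state()
ux=np.array([np.cos(-.162),np.sin(-.162)]);uy=np.array([-ux[1],ux[0]])
for dz in(0,.006):
    k=ray(d,crop([(267,150)],200,30,5),.190+dz)[0];p=ray(d,[(279.5,29.4)],.161+dz)[0]
    g=(p-k);M=R.from_quat(s["eef_rot"]).inv();g[2]=0
    print(k,p,"unit gap",g[:2]@ux,g[:2]@uy,"tool",M.apply(g))
E
```

```text
[0.54231384 0.25427642 0.19      ] [0.56549667 0.25327369 0.161     ] unit gap 0.02304101676018406 0.002749614596481008 tool [ 1.82311406e-02  1.43552831e-02 -1.38328040e-05]
[0.54178319 0.25389707 0.196     ] [0.56422869 0.25299577 0.167     ] unit gap 0.022296983103743298 0.0027307885282876693 tool [ 1.76919171e-02  1.38422741e-02 -1.33941279e-05]
```

Emit:
carry_out([
  [[0.4,0.3,0],[0,0,0],1],
  [[1,0.8,0],[0,0,0],1],
  [[1.6,1.3,0],[0,0,0],1],
  [[1.87,1.49,0],[0,0,0],1],
  [[1.87,1.49,0],[0,0,0],1],
  [[1.87,1.49,0],[0,0,0],1],
  [[1.87,1.49,0.2],[0,0,0],1],
  [[1.87,1.49,0.4],[0,0,0],1],
  [[1.87,1.49,0.5],[0,0,0],1],
  [[1.87,1.49,0.5],[0,0,0],1],
  [[1.87,1.49,0.5],[0,0,0],1],
])

```text
clock: 9.45
tool_pos: [0.4871, 0.1951, 0.1766]
eef_rot: [0.952, 0.307, -0.0, 0.0]
contact_force: [0.8, 0.3, -1.8]
opening: 0.128
finger_force: 60.0
```

```bash
cat > st.py <<'E'
from h import *
from plant import r
s=r.get_state();M=R.from_quat(s["eef_rot"])
u=np.array([np.cos(-.162),np.sin(-.162)]);f=s["contact_force"];p=s["tool_pos"]
k=p+.097*M.apply([1,0,0])
w=k[:2]-[.6458,.1245]
print(s["clock"],p.round(4),M.as_euler("ZYX",degrees=True).round(2),"F",f.round(2),"Funit",np.round([f[:2]@u,f[:2]@[-u[1],u[0]]],2),"M",s["moment"].round(3),"k unit",np.round([w@u,w@[-u[1],u[0]],p[2]-.1135],4),round(s["opening"]*88,1))
E
python3 st.py
```

```text
9.45 [0.4871 0.1951 0.1766] [3.572e+01 1.000e-02 1.800e+02] F [ 0.8   0.31 -1.83] Funit [0.74 0.43] M [ 0.02  -0.011 -0.03 ] k unit [-0.0994  0.1127  0.0631] 11.2
```

Emit:
carry_out([
  [[0,0,0.1],[0,0,0],1],
  [[0,0,0.2],[0,0,0],1],
  [[0,0,0.2],[0,0,0],1],
])

```text
clock: 9.75
tool_pos: [0.4872, 0.195, 0.1745]
eef_rot: [0.952, 0.307, -0.0, 0.0]
contact_force: [0.7, -0.0, -2.2]
opening: 0.121
finger_force: 60.0
```

Emit:
carry_out([
  [[0,0,0.1],[0,0,0],1],
  [[0,0,0.1],[0,0,0],1],
])

```text
clock: 9.95
tool_pos: [0.4872, 0.195, 0.1735]
eef_rot: [0.952, 0.307, -0.0, 0.0]
contact_force: [0.2, -0.7, -2.2]
opening: 0.123
finger_force: 60.0
```

```bash
python3 st.py
```

```text
9.95 [0.4872 0.195  0.1735] [3.57e+01 1.00e-02 1.80e+02] F [ 0.2  -0.68 -2.23] Funit [ 0.3  -0.64] M [0.001 0.023 0.012] k unit [-0.0993  0.1126  0.06  ] 10.8
```

Emit:
carry_out([
  [[0,0,0.1],[0,0,0],1],
  [[0,0,0.1],[0,0,0],1],
])

```text
clock: 10.15
tool_pos: [0.4872, 0.195, 0.1725]
eef_rot: [0.952, 0.307, -0.0, 0.0]
contact_force: [-0.9, 1.0, -1.6]
opening: 0.121
finger_force: 60.0
```

Emit:
carry_out([
  [[0,0,0.1],[0,0,0],1],
  [[0,0,0.1],[0,0,0],1],
])

```text
clock: 10.35
tool_pos: [0.4872, 0.195, 0.1715]
eef_rot: [0.952, 0.307, -0.0, 0.0]
contact_force: [1.1, -0.9, -1.7]
opening: 0.126
finger_force: 60.0
```

Emit:
carry_out([
  [[0,0,0.1],[0,0,0],1],
  [[0,0,0.1],[0,0,0],1],
])

```text
clock: 10.55
tool_pos: [0.4872, 0.195, 0.1705]
eef_rot: [0.952, 0.307, -0.0, 0.0]
contact_force: [-0.1, -0.3, -2.2]
opening: 0.126
finger_force: 60.0
```

```bash
python3 st.py
```

```text
10.55 [0.4872 0.195  0.1705] [3.571e+01 1.000e-02 1.800e+02] F [-0.07 -0.33 -2.24] Funit [-0.02 -0.34] M [-0.015  0.002  0.032] k unit [-0.0993  0.1126  0.057 ] 11.1
```

Emit:
carry_out([
  [[0,0,0.1],[0,0,0],1],
  [[0,0,0.2],[0,0,0],1],
  [[0,0,0.2],[0,0,0],1],
])

```text
clock: 10.85
tool_pos: [0.4872, 0.195, 0.1685]
eef_rot: [0.952, 0.307, -0.0, 0.0]
contact_force: [0.6, 0.3, -1.5]
opening: 0.124
finger_force: 60.0
```

Emit:
carry_out([
  [[0,0,0.1],[0,0,0],1],
  [[0,0,0.2],[0,0,0],1],
  [[0,0,0.3],[0,0,0],1],
  [[0,0,0.3],[0,0,0],1],
])

```text
clock: 11.25
tool_pos: [0.4872, 0.195, 0.1655]
eef_rot: [0.952, 0.307, -0.0, 0.0]
contact_force: [-0.4, 0.3, -2.1]
opening: 0.127
finger_force: 60.0
```

Emit:
carry_out([
  [[0,0,0.1],[0,0,0],1],
  [[0,0,0.2],[0,0,0],1],
  [[0,0,0.2],[0,0,0],1],
])

```text
clock: 11.55
tool_pos: [0.4872, 0.195, 0.1635]
eef_rot: [0.952, 0.307, -0.0, 0.0]
contact_force: [-0.3, -0.1, -1.6]
opening: 0.128
finger_force: 60.0
```

```bash
python3 st.py
```

```text
11.55 [0.4872 0.195  0.1635] [3.571e+01 1.000e-02 1.800e+02] F [-0.27 -0.07 -1.57] Funit [-0.25 -0.11] M [-0.027  0.052  0.016] k unit [-0.0993  0.1126  0.05  ] 11.2
```

Emit:
carry_out([
  [[0,0,0.1],[0,0,0],1],
  [[0,0,0.2],[0,0,0],1],
  [[0,0,0.3],[0,0,0],1],
  [[0,0,0.3],[0,0,0],1],
])

```text
clock: 11.95
tool_pos: [0.4872, 0.195, 0.1605]
eef_rot: [0.952, 0.307, -0.0, 0.0]
contact_force: [-0.8, 0.7, -2.1]
opening: 0.128
finger_force: 60.0
```

Emit:
carry_out([
  [[0,0,0.05],[0,0,0],1],
  [[0,0,0.1],[0,0,0],1],
  [[0,0,0.1],[0,0,0],1],
])

```text
clock: 12.25
tool_pos: [0.4872, 0.1951, 0.1596]
eef_rot: [0.952, 0.307, -0.0, 0.0]
contact_force: [-0.3, 0.4, -2.1]
opening: 0.125
finger_force: 60.0
```

```bash
python3 st.py
```

```text
12.25 [0.4872 0.1951 0.1596] [ 35.71   0.   180.  ] F [-0.3   0.41 -2.08] Funit [-0.36  0.35] M [ 0.005 -0.002 -0.026] k unit [-0.0993  0.1127  0.0461] 11.0
```

Emit:
carry_out([
  [[0,0,0.05],[0,0,0],1],
  [[0,0,0.05],[0,0,0],1],
])

```text
clock: 12.45
tool_pos: [0.4872, 0.195, 0.1591]
eef_rot: [0.952, 0.307, 0.0, 0.0]
contact_force: [-1.1, -0.3, -2.2]
opening: 0.128
finger_force: 60.0
```

Emit:
carry_out([
  [[0,0,0.05],[0,0,0],1],
  [[0,0,0.05],[0,0,0],1],
])

```text
clock: 12.65
tool_pos: [0.4872, 0.1951, 0.1586]
eef_rot: [0.952, 0.307, -0.0, 0.0]
contact_force: [0.0, -0.0, -2.1]
opening: 0.122
finger_force: 60.0
```

```bash
python3 st.py
```

```text
12.65 [0.4872 0.1951 0.1586] [ 35.71   0.   180.  ] F [ 0.02 -0.01 -2.13] Funit [ 0.03 -0.01] M [ 0.018  0.016 -0.003] k unit [-0.0993  0.1127  0.0451] 10.8
```

Emit:
carry_out([
  [[0,0,0.05],[0,0,0],1],
  [[0,0,0.05],[0,0,0],1],
])

```text
clock: 12.85
tool_pos: [0.4872, 0.1949, 0.1582]
eef_rot: [0.952, 0.307, -0.0, 0.0]
contact_force: [-0.1, -0.3, -0.7]
opening: 0.126
finger_force: 60.0
```

Emit:
carry_out([
  [[0,0,0.05],[0,0,0],1],
  [[0,0,0.05],[0,0,0],1],
])

```text
clock: 13.05
tool_pos: [0.4868, 0.1947, 0.1578]
eef_rot: [0.952, 0.307, -0.0, 0.0]
contact_force: [-3.0, -1.2, 2.3]
opening: 0.125
finger_force: 60.0
```

```bash
python3 st.py
```

```text
13.05 [0.4868 0.1947 0.1578] [3.5700e+01 5.0000e-02 1.7998e+02] F [-2.96 -1.24  2.33] Funit [-2.72 -1.7 ] M [-0.242  0.431 -0.019] k unit [-0.0996  0.1122  0.0443] 11.0
```

Emit:
carry_out([
  [[0,0,-0.03],[0,0,0],0.86],
  [[0,0,-0.03],[0,0,0],0.82],
  [[0,0,-0.03],[0,0,0],0.78],
  [[0,0,-0.03],[0,0,0],0.74],
  [[0,0,-0.03],[0,0,0],0.7],
  [[0,0,-0.03],[0,0,0],0.7],
  [[0,0,-0.03],[0,0,0],0.7],
], newtons=10)

```text
clock: 13.75
tool_pos: [0.4873, 0.1951, 0.1579]
eef_rot: [0.952, 0.307, 0.0, 0.0]
contact_force: [0.6, -0.3, 0.3]
opening: 0.302
finger_force: 0.0
```

```bash
python3 st.py; python3 - <<'E'
from h import *
from plant import r
import pickle
d=r.snapshot("wrist");pickle.dump(d,open("w5.pkl","wb"))
g=cv2.cvtColor(d["image"],cv2.COLOR_RGB2GRAY)
c=cv2.HoughCircles(cv2.GaussianBlur(g[:150,180:330],(3,3),0),cv2.HOUGH_GRADIENT,1,5,param1=100,param2=15,minRadius=8,maxRadius=32)
c=c[0][:6]+[180,0,0];print(c.round(1))
u=(.6458,.1245,-.162)
print("expect bore top / pin tip",proj(d,frame(*u,[(-.1,.1145,.167),(-.1,.1145,.161)])))
# panel edges at a few rows
hsv=cv2.cvtColor(d["image"],cv2.COLOR_RGB2HSV)
for y in(120,140,160,180):
    m=np.where((hsv[y,220:290,1]<40)&(hsv[y,220:290,2]>150))[0]+220;print(y,m.min(),m.max(),len(m))
E
```

```text
13.75 [0.4873 0.1951 0.1579] [ 35.71  -0.   180.  ] F [ 0.65 -0.31  0.28] Funit [ 0.69 -0.2 ] M [ 0.004  0.006 -0.015] k unit [-0.0992  0.1127  0.0444] 26.6
[[252.5  64.5  25.7]
 [247.5  68.5  20.2]
 [244.5  62.5  21. ]
 [248.5  54.5  18. ]
 [251.5  73.5  16.8]
 [258.5  59.5  18. ]]
expect bore top / pin tip [[250.8673628   60.76238656]
 [250.95255284  62.19473899]]
120 240 265 26
140 240 265 26
160 241 265 25
180 241 265 25
```

Emit:
carry_out([
  [[0,0,0],[0,0,0],0.8],
  [[0,0.17,0],[0,0,-1],0.8],
  [[0.01,0.51,0],[0,0,-3],0.8],
  [[0.05,1.01,0],[0,0,-6],0.8],
  [[0.12,1.52,0],[0,0,-9],0.8],
  [[0.21,2.02,0],[0,0,-12],0.8],
  [[0.33,2.51,0],[0,0,-15],0.8],
  [[0.47,3.0,0],[0,0,-18],0.8],
  [[0.64,3.48,0],[0,0,-21],0.8],
  [[0.84,3.95,0],[0,0,-24],0.8],
  [[1.06,4.4,0],[0,0,-27],0.8],
  [[1.14,4.55,0],[0,0,-28],0.8],
])

```text
clock: 15.0
tool_pos: [0.5237, 0.1639, 0.1579]
eef_rot: [0.849, 0.528, 0.0, 0.0]
contact_force: [-0.3, -0.3, 0.6]
opening: 0.196
finger_force: 0.0
```

```bash
python3 st.py
```

```text
15.0 [0.5237 0.1639 0.1579] [ 63.76   0.   179.97] F [-0.29 -0.34  0.6 ] Funit [-0.23 -0.38] M [-0.012 -0.089  0.045] k unit [-0.0986  0.112   0.0444] 17.2
```

Emit:
carry_out([
  [[0,0.17,0],[0,0,-1],0.8],
  [[0.02,0.51,0],[0,0,-3],0.8],
  [[0.04,0.85,0],[0,0,-5],0.8],
  [[0.07,1.18,0],[0,0,-7],0.8],
  [[0.12,1.52,0],[0,0,-9],0.8],
  [[0.18,1.85,0],[0,0,-11],0.8],
  [[0.25,2.18,0],[0,0,-13],0.8],
  [[0.29,2.35,0],[0,0,-14],0.8],
  [[0.33,2.51,0],[0,0,-15],0.8],
  [[0.33,2.51,0],[0,0,-15],0.8],
])

```text
clock: 16.0
tool_pos: [0.5471, 0.1565, 0.1579]
eef_rot: [0.773, 0.634, -0.0, 0.0]
contact_force: [-0.4, -0.2, 0.2]
opening: 0.201
finger_force: 0.0
```

Emit:
carry_out([
  [[0,0.08,0],[0,0,-0.5],0.8],
  [[0,0.17,0],[0,0,-1],0.8],
  [[0,0.17,0],[0,0,-1],0.8],
])

```text
clock: 16.3
tool_pos: [0.5487, 0.1563, 0.1579]
eef_rot: [0.768, 0.641, 0.0, 0.0]
contact_force: [0.5, -0.0, -0.2]
opening: 0.202
finger_force: 0.1
```

```bash
python3 st.py
```

```text
16.3 [0.5487 0.1563 0.1579] [ 79.72   0.   180.  ] F [ 0.53 -0.01 -0.19] Funit [0.53 0.08] M [-0.066 -0.027 -0.024] k unit [-0.0992  0.1127  0.0444] 17.8
```

Now small nudges until the stop is felt, then a check of gate position.

Emit:
carry_out([
  [[0,0.08,0],[0,0,-0.5],0.8],
  [[0,0.17,0],[0,0,-1],0.8],
  [[0,0.17,0],[0,0,-1],0.8],
])

```text
clock: 16.6
tool_pos: [0.5505, 0.1559, 0.158]
eef_rot: [0.762, 0.648, 0.0, 0.0]
contact_force: [0.1, 0.0, -0.1]
opening: 0.203
finger_force: 0.1
```

Emit:
carry_out([
  [[0,0.05,0],[0,0,0],0.8],
  [[0,0.1,0],[0,0,0],0.8],
  [[0,0.1,0],[0,0,0],0.8],
])

```text
clock: 16.9
tool_pos: [0.5514, 0.1557, 0.158]
eef_rot: [0.762, 0.647, 0.0, 0.0]
contact_force: [0.2, -0.1, -0.2]
opening: 0.203
finger_force: 0.1
```

Emit:
carry_out([
  [[0,0.05,0],[0,0,0],0.8],
  [[0,0.1,0],[0,0,0],0.8],
  [[0,0.1,0],[0,0,0],0.8],
])

```text
clock: 17.2
tool_pos: [0.5524, 0.1556, 0.158]
eef_rot: [0.762, 0.647, 0.0, 0.0]
contact_force: [1.0, 0.0, 0.0]
opening: 0.199
finger_force: 0.1
```

```bash
python3 st.py; python3 - <<'E'
from h import *
from plant import r
import pickle
d=r.snapshot("wrist");pickle.dump(d,open("w6.pkl","wb"))
hsv=cv2.cvtColor(d["image"],cv2.COLOR_RGB2HSV);g=cv2.cvtColor(d["image"],cv2.COLOR_RGB2GRAY)
u=(.6458,.1245,-.162)
# expected shut-panel top corners, z=.185
P=frame(*u,[(-.106,.0905,.185),(-.094,.0905,.185),(-.106,.0155,.185),(-.094,.0155,.185)]);print(proj(d,P).round(1))
for y in(115,135,155,175): print(y,*g[y,225:290])
E
```

```text
17.2 [0.5524 0.1556 0.158 ] [ 80.7    0.   179.99] F [1.04 0.01 0.  ] Funit [1.03 0.18] M [-0.003 -0.076  0.013] k unit [-0.0971  0.1126  0.0445] 17.5
[[233.5 116.4]
 [262.  116.3]
 [237.  268.1]
 [260.6 268.1]]
115 84 84 86 87 88 85 86 85 86 84 82 86 120 142 130 132 132 133 134 135 134 137 139 139 140 140 142 141 142 143 143 144 145 149 159 221 246 244 243 243 243 243 243 243 242 243 243 243 243 243 243 243 243 242 243 243 243 243 243 243 243 243 243 243 243
135 83 84 86 87 86 88 89 89 87 106 174 221 233 240 242 242 242 242 242 242 242 242 242 242 242 242 242 242 243 242 243 243 243 242 239 232 200 216 245 243 243 243 242 243 243 243 243 243 243 243 243 243 243 243 243 243 243 243 243 243 243 243 243 243 243
155 80 80 79 79 78 80 82 83 81 83 153 215 230 238 243 242 242 242 242 242 242 242 242 242 242 242 242 242 243 242 242 243 243 241 238 220 205 235 244 243 243 243 243 243 243 243 243 243 243 243 243 243 243 243 243 243 243 243 243 243 243 243 243 243 243
175 80 79 80 81 82 81 81 81 79 76 134 201 227 237 242 242 242 242 242 242 242 242 242 242 242 242 242 243 243 242 242 242 243 241 236 208 212 245 243 242 243 242 243 243 243 243 243 243 243 243 243 243 243 243 243 243 243 243 243 243 243 243 243 243 243
```

Emit:
carry_out([
  [[0,0.05,0],[0,0,0],0.8],
  [[0,0.1,0],[0,0,0],0.8],
  [[0,0.1,0],[0,0,0],0.8],
])

```text
clock: 17.55
tool_pos: [0.5534, 0.1554, 0.1579]
eef_rot: [0.762, 0.647, 0.0, 0.0]
contact_force: [0.2, 0.3, 0.4]
opening: 0.202
finger_force: 0.1
```

Emit:
carry_out([
  [[0,0.05,0],[0,0,0],0.8],
  [[0,0.1,0],[0,0,0],0.8],
  [[0,0.1,0],[0,0,0],0.8],
])

```text
clock: 17.85
tool_pos: [0.554, 0.1554, 0.1579]
eef_rot: [0.762, 0.648, -0.0, -0.0]
contact_force: [-1.3, -0.5, -0.1]
opening: 0.2
finger_force: 0.5
```

```bash
python3 st.py; python3 - <<'E'
from h import *
from plant import r
d=r.snapshot("wrist");g=cv2.cvtColor(d["image"],cv2.COLOR_RGB2GRAY)
u=(.6458,.1245,-.162)
P=frame(*u,[(-.106,.0905,.185),(-.094,.0905,.185),(-.106,.0155,.185),(-.094,.0155,.185)]);print(proj(d,P).round(1))
for y in(135,175): print(y,*g[y,225:270])
E
```

```text
17.85 [0.554  0.1554 0.1579] [ 8.0710e+01  1.0000e-02 -1.7997e+02] F [-1.25 -0.46 -0.05] Funit [-1.16 -0.65] M [-0.054  0.136 -0.021] k unit [-0.0955  0.1127  0.0444] 17.6
[[229.6 116.4]
 [258.1 116.4]
 [233.8 268.1]
 [257.4 268.1]]
135 85 85 86 87 88 88 87 138 204 227 237 242 242 242 242 242 242 242 242 242 242 242 242 242 242 242 242 243 242 243 243 241 238 216 197 235 244 243 243 243 243 243 243 243 243
175 80 80 81 81 80 80 79 76 114 185 224 236 241 242 242 242 242 242 242 242 242 242 242 242 242 243 242 242 242 242 243 241 237 215 198 235 244 243 243 243 243 243 243 243 242
```

Emit:
carry_out([
  [[0,-0.15,0],[0,0,0],0.75],
  [[0,-0.25,0],[0,0,0],0.7],
  [[0,-0.25,0],[0,0,0],0.65],
  [[0,-0.25,-0.5],[0,0,0],0.65],
  [[0,-0.25,-2],[0,0,0],0.65],
  [[0,-0.25,-4],[0,0,0],0.65],
  [[0,-0.25,-7],[0,0,0],0.65],
  [[0,-0.25,-10],[0,0,0],0.65],
  [[0,-0.25,-12],[0,0,0],0.65],
  [[0,-0.25,-12],[0,0,0],0.65],
])

```text
clock: 18.9
tool_pos: [0.5535, 0.1567, 0.2812]
eef_rot: [0.762, 0.647, 0.003, 0.001]
contact_force: [-0.4, 0.4, -0.3]
opening: 0.351
finger_force: 0.0
```

```bash
python3 st.py; python3 - <<'E'
from h import *
from plant import r
d=r.snapshot("wrist");g=cv2.cvtColor(d["image"],cv2.COLOR_RGB2GRAY)
cv2.imwrite("pics/end.png",d["image"][:,:,::-1])
for n in("side","top"): cv2.imwrite(f"pics/end_{n}.png",r.snapshot(n)["image"][:,:,::-1])
u=(.6458,.1245,-.162)
P=frame(*u,[(-.1,.113,.167),(-.106,.0905,.185),(-.094,.0905,.185),(-.106,-.0595,.185),(-.094,-.0595,.185)]);q=proj(d,P);print(q.round(1))
c=int(q[1:,0].mean())
for y in np.linspace(q[1,1]+8,q[3,1]-8,4).astype(int): print(y,c-22,*g[y,c-22:c+22])
x,y=q[0].astype(int);print("knuckle",cv2.HoughCircles(cv2.GaussianBlur(g[y-30:y+30,x-30:x+30],(3,3),0),cv2.HOUGH_GRADIENT,1,5,param1=100,param2=12,minRadius=9,maxRadius=17)[0][:2]+[x-30,y-30,0])
E
```

```text
18.9 [0.5535 0.1567 0.2812] [ 80.69  -0.2  179.67] F [-0.41  0.41 -0.33] Funit [-0.47  0.34] M [ 0.022 -0.126 -0.025] k unit [-0.0962  0.1139  0.1677] 30.9
[[248.7  80. ]
 [241.6 107.1]
 [255.7 107.1]
 [243.7 260.2]
 [255.5 260.2]]
115 227 124 80 82 83 86 86 86 88 89 88 86 86 81 109 193 239 243 242 242 242 242 242 242 242 242 242 234 224 235 243 242 243 242 242 243 242 243 242 242 243 243 243 242 243
160 227 74 74 75 76 79 78 80 82 83 80 79 74 135 213 239 243 242 242 242 242 242 242 242 243 239 221 227 244 242 242 242 242 242 242 242 242 242 243 242 243 242 242 242 243
206 227 73 74 74 76 78 77 78 76 75 75 72 109 149 156 161 159 160 160 160 160 161 160 155 128 117 148 153 162 135 140 211 229 226 226 227 228 230 214 170 149 150 152 152 154
252 227 39 89 121 118 116 111 113 117 122 111 163 233 242 241 241 241 241 241 242 243 243 205 117 127 129 132 134 134 130 128 126 123 123 126 129 133 132 131 128 128 127 128 126 128
knuckle [[249.5         80.5         13.        ]
 [244.5         79.5         10.30000019]]
```

```bash
python3 st.py; python3 - <<'E'
from h import *
from plant import r
d=r.snapshot("wrist");hsv=cv2.cvtColor(d["image"],cv2.COLOR_RGB2HSV);g=cv2.cvtColor(d["image"],cv2.COLOR_RGB2GRAY).astype(int)
u=(.6458,.1245,-.162)
q=proj(d,frame(*u,[(-.106,.0905,.185),(-.106,-.0595,.185)]));print(q.round(1))
L=[]
for y in range(int(q[0,1])+8,int(q[1,1])-8,6):
    x=225+np.argmax(np.diff(g[y,225:262])); L.append((x+.5,y))
E=ray(d,L,.185);v,_=np.polyfit(E[:,1],E[:,0],1,full=False) if 0 else (cv2.fitLine(E[:,:2].astype(np.float32),cv2.DIST_HUBER,0,.01,.01).ravel()[:2],0)
print("gate yaw",np.arctan(-v[0]/v[1]));print(L[::5])
# stop front edge in this view
s=proj(d,frame(*u,[(-.093,-.026,.12),(-.093,-.05,.12),(-.115,-.079,.104),(-.065,-.079,.104)]));print(s.round(1))
E
```

```text
19.05 [0.5513 0.1553 0.2772] [ 8.0710e+01  6.0000e-02 -1.7994e+02] F [ 0.02  0.63 -0.41] Funit [-0.08  0.63] M [-0.081 -0.099 -0.009] k unit [-0.0982  0.1122  0.1637] 31.0
[[244.5 104.6]
 [246.1 260.4]]
gate yaw -0.2029931
[(np.float64(243.5), 112), (np.float64(242.5), 142), (np.float64(241.5), 172), (np.float64(240.5), 202), (np.float64(226.5), 232)]
[[258.2 204.8]
 [258.1 223.1]
 [240.9 237.8]
 [279.3 237.8]]
```

Emit:
carry_out([
  [[0,-0.4,3],[0,0,0],0.65],
  [[0,-0.4,6],[0,0,0],0.65],
  [[0,-0.4,9],[0,0,0],0.65],
  [[0,-0.4,11],[0,0,0],0.65],
  [[0,-0.4,11.9],[0,0,0],0.65],
  [[0,-0.4,11.9],[0,0,0],0.8],
  [[0,-0.4,11.9],[0,0,0],0.8],
  [[0,-0.2,11.9],[0,0,0],0.8],
  [[0,0,11.9],[0,0,0],0.8],
  [[0,0.2,11.9],[0,0,0],0.8],
  [[0,0.3,11.9],[0,0,0],0.8],
  [[0,0.3,11.9],[0,0,0],0.8],
])

```text
clock: 20.3
tool_pos: [0.5541, 0.1554, 0.1591]
eef_rot: [0.762, 0.648, -0.0, -0.0]
contact_force: [-3.9, 0.3, 1.5]
opening: 0.201
finger_force: 1.6
```

Emit:
carry_out([
  [[0,0.05,0],[0,0,0],0.8],
  [[0,0.1,0],[0,0,0],0.8],
  [[0,0.1,0],[0,0,0],0.8],
  [[0,0.1,0],[0,0,0],0.8],
])

```text
clock: 20.7
tool_pos: [0.5542, 0.1554, 0.1588]
eef_rot: [0.762, 0.648, -0.001, -0.001]
contact_force: [-5.5, 1.6, 3.7]
opening: 0.2
finger_force: 2.9
```

```bash
cat > yaw.py <<'E'
from h import *
from plant import r
d=r.snapshot("wrist");g=cv2.cvtColor(d["image"],cv2.COLOR_RGB2GRAY).astype(int)
u=(.6458,.1245,-.162)
q=proj(d,frame(*u,[(-.106,.0905,.185),(-.106,-.0595,.185)]));L=[]
for y in range(int(q[0,1])+10,200,4): L.append((220+np.argmax(np.diff(g[y,220:262]))+.5,y))
E=ray(d,L,.185);v=cv2.fitLine(E[:,:2].astype(np.float32),cv2.DIST_HUBER,0,.01,.01).ravel()
print("gate yaw",np.arctan(-v[0]/v[1]),L[::4])
E
python3 st.py; python3 yaw.py
```

```text
20.7 [0.5542 0.1554 0.1588] [ 8.0760e+01  5.0000e-02 -1.7985e+02] F [-5.53  1.64  3.72] Funit [-5.72  0.73] M [0.133 1.059 0.048] k unit [-0.0955  0.1127  0.0453] 17.6
gate yaw -0.15743585 [(np.float64(231.5), 126), (np.float64(232.5), 142), (np.float64(232.5), 158), (np.float64(233.5), 174), (np.float64(233.5), 190)]
```

Emit:
carry_out([
  [[0,-0.05,0],[0,0,0],0.8],
  [[0,-0.1,0],[0,0,0],0.8],
  [[0,-0.15,0],[0,0,0],0.8],
  [[0,-0.2,0],[0,0,0],0.8],
  [[0,-0.25,0],[0,0,0],0.8],
  [[0,-0.3,0],[0,0,0],0.8],
  [[0,-0.35,0],[0,0,0],0.8],
  [[0,-0.35,0],[0,0,0],0.8],
])

```text
clock: 21.55
tool_pos: [0.5529, 0.1554, 0.1591]
eef_rot: [0.762, 0.647, 0.0, 0.0]
contact_force: [0.5, 0.5, -0.2]
opening: 0.2
finger_force: 0.0
```

```bash
python3 st.py; python3 yaw.py
```

```text
21.55 [0.5529 0.1554 0.1591] [ 80.68  -0.   179.94] F [ 0.49  0.53 -0.21] Funit [0.4  0.61] M [-0.043 -0.039  0.057] k unit [-0.0966  0.1125  0.0456] 17.6
gate yaw -0.1613544 [(np.float64(233.5), 125), (np.float64(233.5), 141), (np.float64(234.5), 157), (np.float64(234.5), 173), (np.float64(234.5), 189)]
```

Emit:
carry_out([
  [[0,-0.1,0],[0,0,0],0.7],
  [[0,-0.1,0],[0,0,0],0.6],
  [[0,-0.1,0],[0,0,0],0.5],
  [[0,-0.1,0],[0,0,0],0.5],
  [[0,-0.1,0],[0,0,0],0.5],
])

```text
clock: 22.1
tool_pos: [0.5514, 0.1558, 0.159]
eef_rot: [0.762, 0.648, 0.0, 0.0]
contact_force: [-0.5, 0.9, -0.5]
opening: 0.502
finger_force: 0.0
```

```bash
python3 st.py; python3 yaw.py
```

```text
22.1 [0.5514 0.1558 0.159 ] [ 80.71   0.   179.99] F [-0.52  0.94 -0.51] Funit [-0.66  0.84] M [-0.015 -0.121 -0.016] k unit [-0.0982  0.1127  0.0455] 44.2
gate yaw -0.18181428 [(np.float64(236.5), 126), (np.float64(236.5), 142), (np.float64(236.5), 158), (np.float64(236.5), 174), (np.float64(236.5), 190)]
```

Emit:
carry_out([
  [[0,0,-0.3],[0,0,0],0.5],
  [[0,0,-0.8],[0,0,0],0.5],
  [[0,0,-1.5],[0,0,0],0.5],
  [[0,0,-2.5],[0,0,0],0.5],
  [[0,0,-4],[0,0,0],0.5],
  [[0,0,-6],[0,0,0],0.5],
  [[0,0,-8],[0,0,0],0.5],
  [[0,0,-10],[0,0,0],0.5],
  [[0,0,-11],[0,0,0],0.5],
  [[0,0,-11],[0,0,0],0.5],
  [[0,0,-11],[0,0,0],0.5],
])

```text
clock: 23.25
tool_pos: [0.551, 0.1556, 0.2686]
eef_rot: [0.762, 0.647, -0.0, 0.0]
contact_force: [-0.3, -0.5, 0.7]
opening: 0.5
finger_force: 0.0
```

```bash
python3 st.py; python3 yaw.py
```

```text
23.25 [0.551  0.1556 0.2686] [ 8.0710e+01  3.0000e-02 -1.7998e+02] F [-0.3  -0.51  0.69] Funit [-0.22 -0.55] M [-0.042 -0.07   0.031] k unit [-0.0985  0.1124  0.1551] 44.0
gate yaw -0.17274886 [(np.float64(244.5), 115), (np.float64(244.5), 131), (np.float64(244.5), 147), (np.float64(244.5), 163), (np.float64(244.5), 179), (np.float64(244.5), 195)]
```

```bash
python3 -c "
from plant import r
print(r.finish_job())"
```

```text
the job is handed in; nothing more can be done
None
```

I hung the gate on both pins at about 45° open, swung it shut to within about 0.02 rad of its stop, let go of it, and handed the job in after about 23 s. The highest wrist force I saw while it touched the unit was about 7 N. I judged the seating from force and tool height, the gate's angle from the wrist camera, and did not take a final look at the tongue under the keeper or at the other things on the bench.

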